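# Set the joint spacer and press the kiln-door tile flush

## Task

Lift the flat ceramic spacer out of the bin and slide it on edge down into the one gap beside the middle firebrick tile that is wide enough for it, until it stands on the frame's floor roughly midway along the gap, and let go of it. Then press the middle tile, which stands proud on its springs, down flush with its neighbours with the gripper's fingers, and finish while still holding it pressed there, not touching the spacer. Leave everything else where it is.

Things in the scene. Friction and masses are not known exactly. Their poses are not given: they have to be found in the camera images.
- spacer_center (a point): The spacer: a plain flat slip of grey-cream ceramic board, 12 mm thick (its y), 70 mm long (its x) and 75 mm high (its z), about 0.1 to 0.2 kg. It stands on its narrow edge in the aluminium bin, its upper part above the bin's rim. The point is its centre, 37.5 mm above its lower edge; z points up.
- tile_top (a point): Centre of the top face of the middle one of the three cream firebrick tiles in the kiln-door frame. The tile is 100 mm (x) by 90 mm (y) and 40 mm thick; x runs along the gaps, y across them, z up. It stands 8 mm proud of its two neighbours, borne by spring clips; it only moves straight up and down, pushing back with about 4 N at first and 10 N when flush, and comes up again when let go. It comes to a firm stop when flush.
- tile (a joint): How far the middle tile has been pressed down, in m: 0 standing proud, 0.008 flush with its neighbours (firm stop).
- slim_top (a point): Centre of the top face of the narrower neighbouring tile, 100 mm (x) by 56 mm (y), 40 mm thick, fixed in the frame on one side of the middle tile (+y or -y of it, differs from start to start), same directions as the middle tile. The gap between it and the middle tile is 17 mm wide (the wide one). Its top is 46 mm above the bench; the gap is open from above, 113 mm long, and its floor is the frame's steel floor plate, 6 mm above the bench and 40 mm below this top.
- broad_top (a point): Centre of the top face of the wider neighbouring tile, 100 mm (x) by 74 mm (y), 40 mm thick, fixed on the other side; top 46 mm above the bench. The gap between it and the middle tile is only 8 mm wide: too tight for the spacer.
- frame: The shallow metal kiln-door frame lying on the bench, 125 mm (x) by 276 mm (y), rails 46 mm high, fixed. Origin at the centre of its underside on the bench; x along the gaps, y along the row of three tiles.
- bin: Open aluminium bin, 160 mm (x) by 220 mm (y) outside, 45 mm high, walls and floor 5 mm, fixed. Origin at the centre of its underside. The spacer stands near its middle, its long side roughly along the bin's x; there are other pieces near its +y and -y ends.
- spacer: The same spacer, origin at the centre of its lower edge.
- prop: Bystander: small round ceramic kiln prop, 28 mm across, 50 mm high, standing near one end of the bin. Origin under its foot.
- brick_piece: Bystander: small block of firebrick, 45 x 26 x 40 mm high, near the other end of the bin. Origin under its centre.
- tumbler: Bystander: green glass tumbler, 68 mm across, 85 mm high, on the bench in front of the robot. Origin under its foot.
- dish: Bystander: white bowl, 110 mm across, 45 mm high, towards the back of the bench. Origin under its foot.
- paperweight: Bystander: amber glass paperweight, 72 mm across, 52 mm high, towards the back of the bench. Origin under its foot.
- brush: Bystander: flat hand brush, about 200 mm long, lying on the bench at the robot's left, beyond the bin or frame. Origin under its middle.
- paddle: Bystander: wooden paddle lying on the bench at the robot's right, 310 mm long, 16 mm thick. Origin between blade and handle, on the bench.
Not all that is in view belongs to the job. What is shaped like the spacer but blue or pink is not meant.

How it is judged (in metres and radians):
On the way, in this order (a step that is already met when the one before it is completed fails the run):
1. the spacer is lifted clear of the bin (height (world z) of spacer_center above 0.1 m and contact force between the fingers and spacer above 0.5 N), for 0.1 s.
2. the spacer stands in the wide gap, let go (x of spacer_center in the frame of tile_top between -0.022 and 0.022 m and (y of spacer_center in the frame of tile_top between 0.047 and 0.06 m or y of spacer_center in the frame of tile_top between -0.06 and -0.047 m) and horizontal distance between spacer_center and slim_top below 0.047 m and height (world z) of spacer_center below 0.047 m and angle between the x axis of spacer_center and the x axis of tile_top, either way round below 0.2 rad and angle between spacer_center's own z axis and vertical below 0.2 rad and contact force between the fingers and spacer below 0.3 N), for 0.2 s.
3. the middle tile is pressed flush by the fingers (value of joint tile above 0.0062 m and contact force between the fingers and tile above 3 N), for 0.3 s.
At the end, for the whole second after the job is handed in: Spacer in the wide gap on the frame floor (within 3.5 mm), upright and along the gap within 0.2 rad, centre within 22 mm of mid-gap, untouched and at rest; fingers hold the middle tile within 1.8 mm of flush with over 3 N; no bystander moved over 30 mm (all of step 2 and all of step 3 and linear speed of spacer below 0.02 m/s); the arm keeps its last pose, push and grip.
It fails at once if a bystander is moved by more than 30 mm (distance of any of prop, brick_piece, tumbler, dish, paperweight, brush, paddle from where it was at the start of the episode above 0.03 m).
It also fails if it takes over 48 s, if anything falls off the work surface, if the arm or the gripper's body presses on something with over 40 N, if the wrist force passes 120 N, or if a joint passes its speed limit or range.

## Robot

A 7-joint arm with a two-finger parallel gripper is mounted at the origin on the work surface. World frame = base frame: x ahead of the robot, y to its left, z up, the work surface at z = 0. Lengths are in m, angles in degrees, forces in N, time in s.
With the tool pointing down it reaches from about 0.425 to 0.875 m from the base axis. Payload 4.7 kg.
Tool frame: the origin (TCP) lies at the very end of the fingers, on their centre line; the grasp point (between the pads) lies 19 mm behind it (pinch_z is the distance from the TCP to the grasp point, in m); z points along the fingers, y is the direction in which the jaws open and shut (so a half turn about z gives the same grasp; the last joint's range is limited). The gripper opens to 87 mm and grips with 3 to 60 N. Pads are 19 mm wide; open, the fingers measure 117 mm over their backs; the gripper's body (75 mm by 190 mm) begins 51 mm behind the grasp point.
Start: joints at [0.808, 18.392, -4.016, 83.108, 1.295, 78.541, -3.26], TCP at [0.65, -0, 0.223] pointing down, gripper open.
Joint ranges: [-163.93, 163.93], [-17.29, 119.83], [-79.2, 71.16], [3.27, 140.29], [-89.18, 269.18], [5.43, 117.66], [-154.24, 154.24]. Speed limits (degrees/s): [147.25, 147.25, 180, 180, 180, 180, 180].

## Interface

Orientations are given as [roll, pitch, yaw] about the fixed x, y, z axes, in that order (R = Rz(yaw) Ry(pitch) Rx(roll)).
In Python, from cell import get_obs, read_camera, camera_params, sign_off, pinch_z gives the robot as it stands.
- The arm moves only by the shell command python3 -m handwheel 'ROWS' [FORCE]. ROWS is JSON, a list of rows, each a list of 5 numbers: the finger opening in m, from 0 to 0.087, then the shift along the tool's x, y, z in m, then the turn about the tool's z in rad. In form: [[jaw, tx, ty, tz, twist], ...]. A call has 1 to 20 rows; each row is the pose to reach, as a shift and turn from the pose commanded when the call began, along the tool's axes at that moment; what a row does not reach only later rows make up. A row lasts 1/10 s, in which the tool goes at most 50 mm and 8.59 degrees, less where a joint would pass 70% of its speed; a pose out of reach is approached as far as the arm can. A call with a gripper value outside its range is refused whole. The fingers move at their own pace and stop on an object; FORCE is the grip in N (left out, the last holds). Time passes only in rows, so rows that repeat a pose let the fingers close. It gives the time, the measured TCP pose, the force and the opening at its end, in the units of the state.
- get_obs(): the state, without advancing time (a new reading comes with each control period).
- read_camera(name): name is "scene" or "side" or "wrist"; returns the picture (420x560x3 uint8, blue, green, red); there is no depth.
- camera_params(name): a dict with "camera_matrix" (3x3 intrinsics, pixels), "R" (3x3) and "t" (3): a world point X has camera coordinates R X + t. Camera axes: x right, y down, z forward; pixel columns grow to the right and rows downward; lengths in m; the calibration is good to about 2 mm. A picture is of the moment at which its call begins: read the wrist's pose just before it. camera_params takes no time and is no camera call; for the wrist camera it gives the pose at the moment of the call.
- sign_off(): hands the job in, once; it reports no verdict.
The state is a dict: "time_s": time; "qpos": joint angles; "joint_velocities": joint speeds; "effort": joint torques, N m; "tool_pos": TCP position; "tool_rot": TCP orientation; "force": force on the tool from outside, world axes, zero at the start; "wrist_torque": the same for the moment, N m; "grip_width": finger opening in m.
Only numpy, scipy, OpenCV 4.12 (cv2) and the standard library are available. Lean on these libraries where they do the work, as an engineer would, in place of code of your own. Each camera call takes 0.05 s, during which the arm holds its last target.

## Working session

There is one attempt and no reset: what is moved stays moved. The work goes in short steps, Python scripts to look and compute and a shell command to move; the robot and the scene stay as the last step left them, time stands still between calls to the robot, and variables do not carry over. Pictures are saved under pics/ and viewed, and the job is handed in when it is done.

```bash
mkdir -p pics; ls; python3 - <<'E'
from cell import *
import cv2
for n in ["scene","side","wrist"]:
    p=camera_params(n); print(n,p)
    cv2.imwrite(f"pics/{n}0.png",read_camera(n))
print(get_obs(),pinch_z)
E
```

```text
pics
scene {'camera_matrix': array([[465.46806998,   0.        , 272.34775277],
       [  0.        , 465.46806998, 217.68082977],
       [  0.        ,   0.        ,   1.        ]]), 'R': array([[ 0.61457576,  0.78885445, -0.00229983],
       [ 0.66736255, -0.5214747 , -0.53168729],
       [-0.42062318,  0.3252273 , -0.84693762]]), 't': array([-0.33754415, -0.32403202,  1.53660671])}
side {'camera_matrix': array([[441.7393959 ,   0.        , 272.67051404],
       [  0.        , 441.7393959 , 221.31914024],
       [  0.        ,   0.        ,   1.        ]]), 'R': array([[-0.99146193, -0.12877328, -0.02051061],
       [-0.06070627,  0.59503937, -0.80140058],
       [ 0.1154036 , -0.79331305, -0.59777623]]), 't': array([0.58422539, 0.07766419, 1.06076471])}
wrist {'camera_matrix': array([[364.57406047,   0.        , 273.41958445],
       [  0.        , 364.57406047, 207.99412211],
       [  0.        ,   0.        ,   1.        ]]), 'R': array([[ 9.99999005e-01,  7.19916603e-04, -1.21335100e-03],
       [ 1.04774577e-03, -9.54893331e-01,  2.96947183e-01],
       [-9.44843572e-04, -2.96948158e-01, -9.54893135e-01]]), 't': array([-0.64867548, -0.03658247,  0.39215849])}
{'time_s': 0.15, 'qpos': array([ 0.80937461, 18.4280227 , -4.01587274, 83.15986663,  1.2937491 ,
       78.53973011, -3.26024125]), 'joint_velocities': array([-0.0041725 , -0.10790182,  0.05579001, -0.069499  ,  0.0013671 ,
       -0.05548545, -0.02400441]), 'effort': array([ 2.16972071e-04, -4.91794288e+01, -4.04079035e-01, -3.12878716e+01,
       -6.39387709e-02,  4.04033612e-02,  9.90178205e-05]), 'tool_pos': array([ 6.49580704e-01, -5.27348449e-05,  2.21718368e-01]), 'tool_rot': array([-1.79917529e+02,  3.74114986e-03,  8.99998772e+01]), 'force': array([-0.27341188, -0.06462559, -0.09443545]), 'wrist_torque': array([-0.02438138,  0.01359127, -0.02152846]), 'grip_width': 0.08717041344354878} 0.0187
```

View pics/scene0.png

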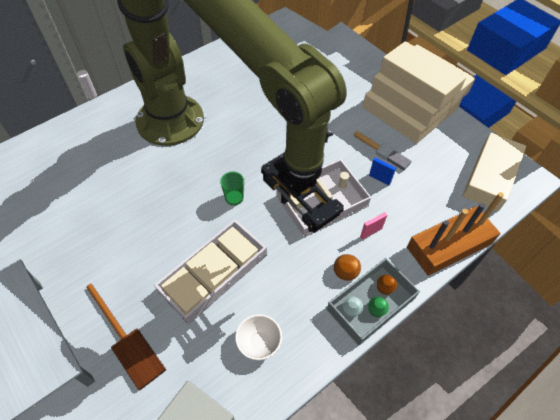

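View pics/side0.png

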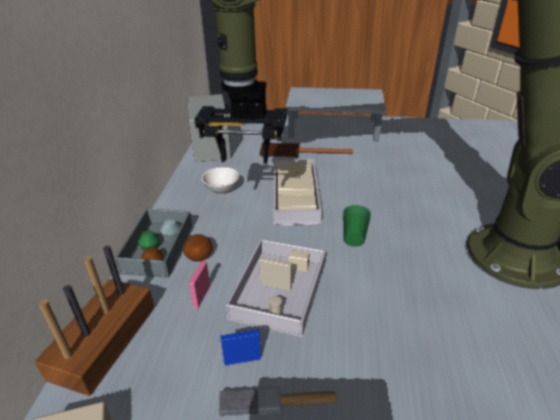

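View pics/wrist0.png

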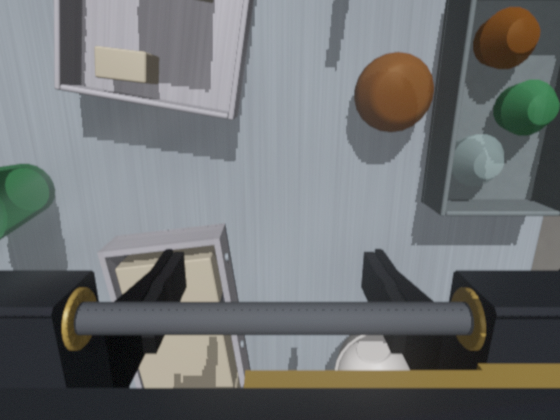

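Candidates: grey-cream slip in the bin at side (276,274), blue slip (241,347) and pink slip (201,285), both outside the bin. Only the first matches the description. I'll enlarge it to confirm and take corners.

```bash
python3 - <<'E'
import cv2
a=cv2.imread("pics/side0.png")
cv2.imwrite("pics/side0_bin.png",cv2.resize(a[235:335,225:335],None,fx=6,fy=6,interpolation=cv2.INTER_CUBIC))
cv2.imwrite("pics/side0_fr.png",cv2.resize(a[150:230,260:330],None,fx=7,fy=7,interpolation=cv2.INTER_CUBIC))
a=cv2.imread("pics/scene0.png")
cv2.imwrite("pics/scene0_fr.png",cv2.resize(a[215:325,145:275],None,fx=5.4,fy=5.4,interpolation=cv2.INTER_CUBIC))
E
```

```text
(no output)
```

View pics/side0_bin.png

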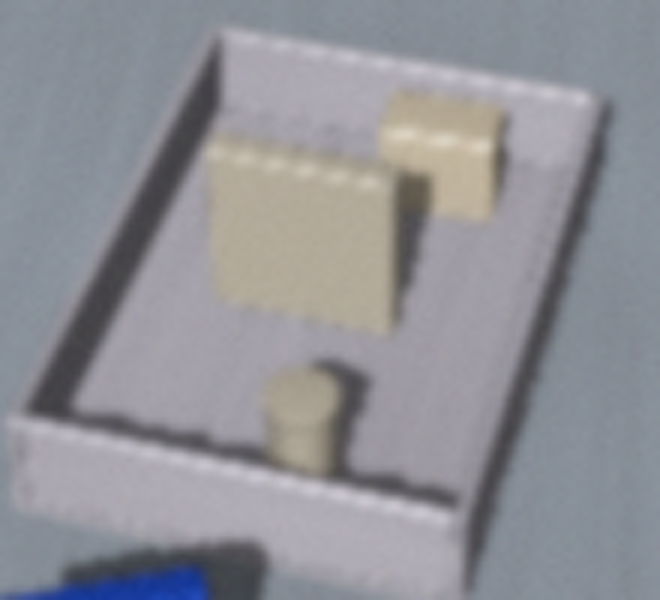

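View pics/side0_fr.png

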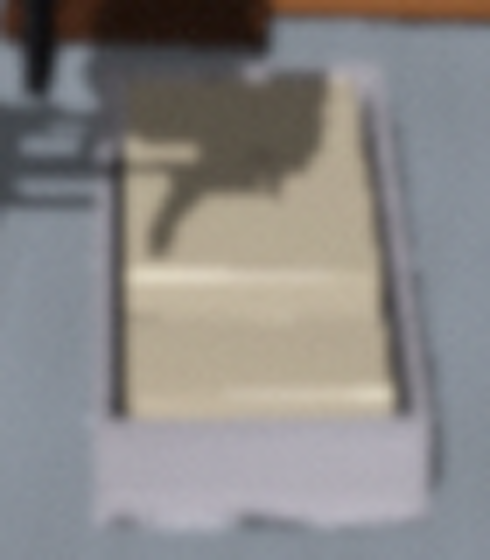

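View pics/scene0_fr.png

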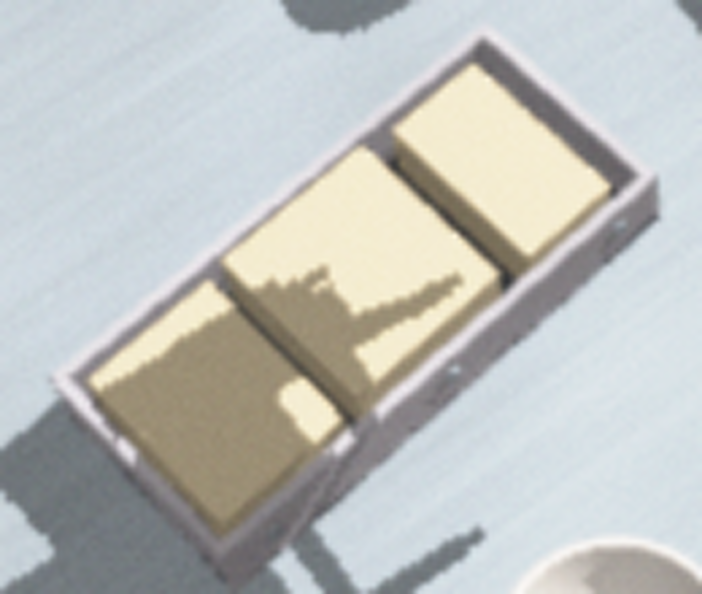

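```bash
cat > h.py <<'E'
import numpy as np
from cell import *
def ray(n,uv,z,p=None):
    p=p or camera_params(n); K,R,t=p["camera_matrix"],p["R"],p["t"]
    C=-R.T@t; d=R.T@np.linalg.inv(K)@np.array([uv[0],uv[1],1.]); return C+d*(z-C[2])/d[2]
def proj(n,X,p=None):
    p=p or camera_params(n); q=p["camera_matrix"]@(p["R"]@np.array(X)+p["t"]); return q[:2]/q[2]
E
python3 - <<'E'
from h import *
np.set_printoptions(precision=4,suppress=True)
def pts(n,L,off,s,z):
    P=np.array([ray(n,(off[0]+(u+.5)/s-.5,off[1]+(v+.5)/s-.5),z) for u,v in L]);print(P[:,:2].tolist(),P.mean(0)[:2])
    return P
for L,z in [([(212,140),(400,170),(393,186),(213,158)],.08),([(222,298),(392,332)],.005),([(218,32),(602,95),(463,520),(12,422)],.045)]: 
    print(z);P=pts("side",L,(225,235),6,z);d=P[1]-P[0];print(np.linalg.norm(d),np.degrees(np.arctan2(d[1],d[0])))
print('frame')
for L,z in [([(483,33),(657,178),(228,565),(58,380)],.046),([(475,65),(612,185),(527,262),(392,130)],.046),([(365,147),(500,275),(357,412),(222,262)],.054)]:
    P=pts("scene",L,(145,215),5.4,z);
    for i in range(4):
        d=P[(i+1)%4]-P[i];print(np.linalg.norm(d),np.degrees(np.arctan2(d[1],d[0])))
E
```

```text
0.08
[[0.5931503194331765, 0.16957315490539493], [0.5249048786551198, 0.17828237636431288], [0.5265426760262417, 0.18679955959240846], [0.5913396017644412, 0.1790332417203664]] [0.559  0.1784]
0.06879891514705537 172.72744232806377
0.005
[[0.591675646883778, 0.17326463609952025], [0.5269711534641025, 0.1838383055387307]] [0.5593 0.1786]
0.06556274821959898 170.71905752012142
0.045
[[0.6079035491252444, 0.0664859721892016], [0.45558414991937896, 0.0890163917867467], [0.4924769017612059, 0.303464632994611], [0.6455904187014285, 0.27825128381137276]] [0.5504 0.1843]
0.15397668388972804 171.58606771898405
frame
[[0.4756731857264749, -0.07538371591583543], [0.596033589154913, -0.05669881694485818], [0.6337454290991911, -0.3276552986595555], [0.5088619735401887, -0.34202511598514135]] [ 0.5536 -0.2004]
0.1218021024572729 8.824230566732416
0.2735682690941878 -82.07644993495424
0.12570747440915367 -173.43608159371706
0.2686989614186541 97.09510058814571
[[0.48862310348391624, -0.08952046771479882], [0.5855913643995583, -0.07636581246879098], [0.5939211411905032, -0.1336161642288533], [0.4939798095890606, -0.1435830641667838]] [ 0.5405 -0.1108]
0.09785646927845575 7.725548634181716
0.057853158583069914 -81.72170320381188
0.10043708904902722 -174.30486534516993
0.05432732862406423 95.65859134187139
[[0.4980073223108018, -0.16129429438583764], [0.5951144740725489, -0.1497240031620144], [0.6114707994653941, -0.24221841653942053], [0.5081136302411607, -0.2499892539854438]] [ 0.5532 -0.2008]
0.09779402109680871 6.79474345549504
0.09392947293787567 -79.9717272550051
0.10364888009360894 -175.7003457024182
0.08926888213906907 96.50050618391346
```

The crop shows the grey-cream slip in the bin, yaw about -8°, centre about (0.559, 0.178). The prop and brick piece stand near the bin's ends. The frame has yaw about +7.5°, with the slim tile on the +y side. Sizes match what was given. Moving above the spacer.

```bash
python3 -m handwheel '[[0.087,0.04,-0.02,0,-0.14],[0.087,0.08,-0.04,0,-0.28],[0.087,0.12,-0.06,0,-0.42],[0.087,0.15,-0.08,0,-0.56],[0.087,0.178,-0.091,0,-0.7],[0.087,0.178,-0.091,0,-0.84],[0.087,0.178,-0.091,0,-0.98],[0.087,0.178,-0.091,0,-1.12],[0.087,0.178,-0.091,0,-1.26],[0.087,0.178,-0.091,0,-1.40],[0.087,0.178,-0.091,0,-1.431],[0.087,0.178,-0.091,0,-1.431],[0.087,0.178,-0.091,0,-1.431],[0.087,0.178,-0.091,0,-1.431]]' 15
python3 - <<'E'
from h import *
import cv2
o=get_obs();print(o['time_s'],o['tool_pos'],o['tool_rot'],o['qpos'])
p=camera_params("wrist");cv2.imwrite("pics/w1.png",read_camera("wrist"))
cv2.imwrite("pics/s1.png",read_camera("scene"))
import json;json.dump({k:v.tolist() for k,v in p.items()},open("w1.json","w"))
E
```

```text
time_s: 1.55
tool_pos: [0.5589, 0.1779, 0.2224]
tool_rot: [-180.0, -0.0, 171.9]
force: [0.1, -0.2, 0.0]
grip_width: 0.0871
1.55 [0.55894322 0.17790578 0.22242857] [-1.79990015e+02 -1.04222177e-02  1.71949655e+02] [ -4.01761607  11.66831822 -18.69091164  92.00595746   3.81789036
  76.96756211  58.73824585]
```

View pics/w1.png

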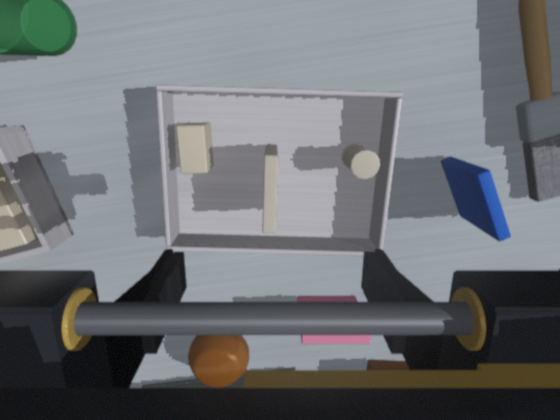

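View pics/s1.png

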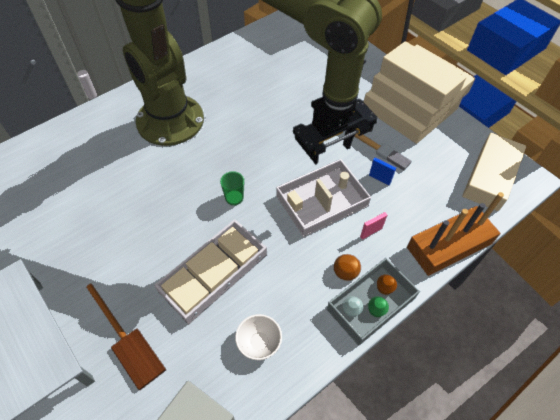

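The wrist view shows the spacer's top edge from (271,147) to (270,233). The scene view now shows the frame unshadowed. Enlarging both.

```bash
python3 - <<'E'
import cv2
a=cv2.imread("pics/w1.png")
cv2.imwrite("pics/w1c.png",cv2.resize(a[135:245,230:310],None,fx=5,fy=5,interpolation=cv2.INTER_CUBIC))
a=cv2.imread("pics/s1.png")
cv2.imwrite("pics/s1c.png",cv2.resize(a[215:325,145:275],None,fx=5.4,fy=5.4,interpolation=cv2.INTER_CUBIC))
E
```

```text
(no output)
```

View pics/w1c.png

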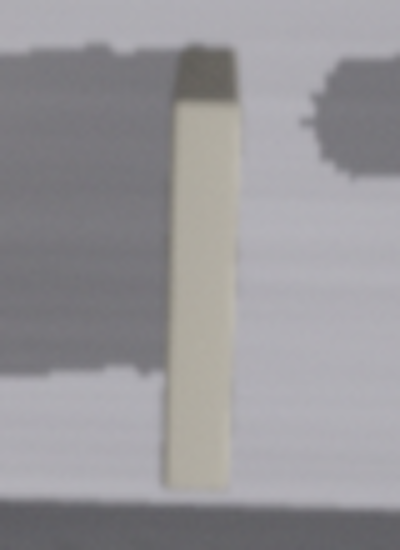

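View pics/s1c.png

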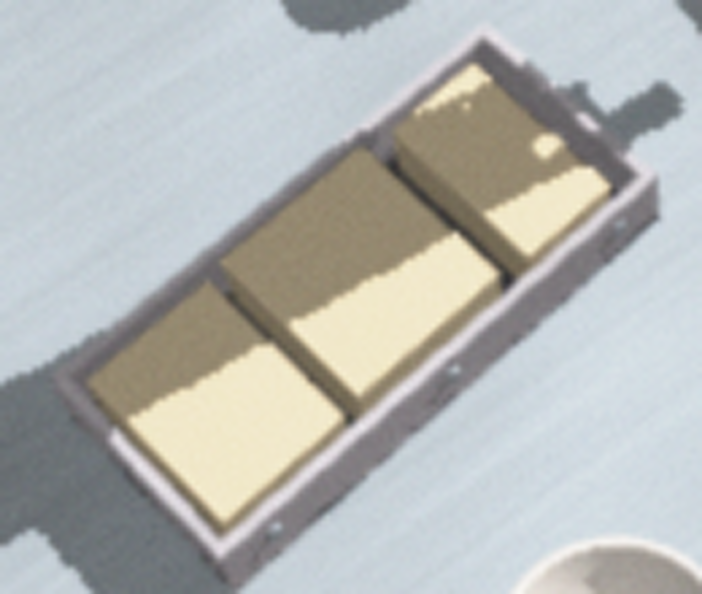

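```bash
python3 - <<'E'
from h import *
import json
np.set_printoptions(precision=4,suppress=True)
p={k:np.array(v) for k,v in json.load(open("w1.json")).items()}
P=np.array([ray("wrist",(230+(u+.5)/5-.5,135+(v+.5)/5-.5),.08,p) for u,v in [(175,100),(240,100),(230,488),(165,488)]])
print(P,P.mean(0));d=P[2]+P[3]-P[0]-P[1];print(np.linalg.norm(d)/2,np.degrees(np.arctan2(d[1],d[0])),np.linalg.norm(P[1]-P[0]))
c=P.mean(0)
o=get_obs();th=np.radians(o['tool_rot'][2]);dx=c[:2]-o['tool_pos'][:2]
print("tx,ty",dx@[np.cos(th),np.sin(th)],dx@[np.sin(th),-np.cos(th)])
E
```

```text
[[0.5238 0.1755 0.08  ]
 [0.5254 0.1863 0.08  ]
 [0.5941 0.1751 0.08  ]
 [0.5925 0.1635 0.08  ]] [0.5589 0.1751 0.08  ]
0.06968645663236496 -9.590154309055837 0.010910154886333557
tx,ty -0.0003694794394295014 -0.0029057476780030246
```

```bash
python3 -m handwheel '[[0.05,0,-0.0029,0.03,0.026],[0.05,0,-0.0029,0.06,0.026],[0.05,0,-0.0029,0.09,0.026],[0.05,0,-0.0029,0.12,0.026],[0.05,0,-0.0029,0.142,0.026],[0.05,0,-0.0029,0.155,0.026],[0.05,0,-0.0029,0.162,0.026],[0.05,0,-0.0029,0.162,0.026],[0.05,0,-0.0029,0.162,0.026],[0.005,0,-0.0029,0.162,0.026],[0.005,0,-0.0029,0.162,0.026],[0.005,0,-0.0029,0.162,0.026],[0.005,0,-0.0029,0.162,0.026],[0.005,0,-0.0029,0.162,0.026],[0.005,0,-0.0029,0.162,0.026],[0.005,0,-0.0029,0.162,0.026]]' 25
```

```text
time_s: 3.25
tool_pos: [0.5586, 0.1751, 0.0606]
tool_rot: [-180.0, 0.0, 170.5]
force: [-0.2, -1.0, 0.8]
grip_width: 0.0119
```

```bash
python3 -m handwheel '[[0.005,0,0,-0.02,0],[0.005,0,0,-0.04,0],[0.005,0,0,-0.06,0],[0.005,0,0,-0.08,0],[0.005,0,0,-0.10,0],[0.005,0,0,-0.12,0],[0.005,0,0,-0.14,0],[0.005,0,0,-0.14,0],[0.005,0,0,-0.14,0]]'
python3 - <<'E'
from h import *
o=get_obs();th=np.radians(o['tool_rot'][2]);dx=np.array([0.546,-0.148])-o['tool_pos'][:2]
print(o['tool_pos'],o['grip_width'],"tx,ty",dx@[np.cos(th),np.sin(th)],dx@[np.sin(th),-np.cos(th)])
E
```

```text
time_s: 4.15
tool_pos: [0.5584, 0.175, 0.1999]
tool_rot: [-180.0, -0.0, 170.5]
force: [0.4, 0.4, -1.6]
grip_width: 0.0118
[0.55838449 0.1750235  0.19993314] 0.011829583213358181 tx,ty -0.041088978918675405 -0.32063881972194
```

```bash
python3 -m handwheel '[[0.005,-0.003,-0.02,0,-0.02],[0.005,-0.006,-0.05,0,-0.04],[0.005,-0.010,-0.08,0,-0.07],[0.005,-0.014,-0.11,0,-0.10],[0.005,-0.018,-0.14,0,-0.13],[0.005,-0.022,-0.17,0,-0.16],[0.005,-0.026,-0.20,0,-0.19],[0.005,-0.030,-0.23,0,-0.22],[0.005,-0.034,-0.26,0,-0.25],[0.005,-0.038,-0.29,0,-0.28],[0.005,-0.041,-0.31,0,-0.297],[0.005,-0.041,-0.3206,0,-0.297],[0.005,-0.041,-0.3206,0,-0.297],[0.005,-0.041,-0.3206,0,-0.297],[0.005,-0.041,-0.3206,0,-0.297]]'
python3 - <<'E'
from h import *
import cv2,json
o=get_obs();print(o['time_s'],o['tool_pos'],o['tool_rot'])
p=camera_params("wrist");cv2.imwrite("pics/w2.png",read_camera("wrist"))
json.dump({k:v.tolist() for k,v in p.items()},open("w2.json","w"))
cv2.imwrite("pics/s2.png",read_camera("side"))
E
```

```text
time_s: 5.65
tool_pos: [0.5463, -0.1458, 0.2003]
tool_rot: [179.9, -0.0, -172.3]
force: [0.0, -0.0, -1.7]
grip_width: 0.0122
5.65 [ 0.54631912 -0.14582372  0.20028151] [ 1.79946614e+02 -9.76212732e-03 -1.72339535e+02]
```

View pics/w2.png

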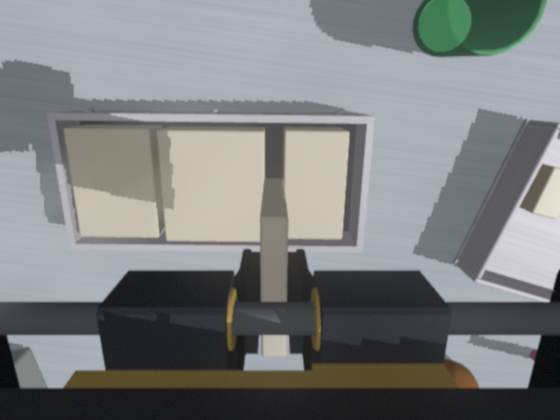

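View pics/s2.png

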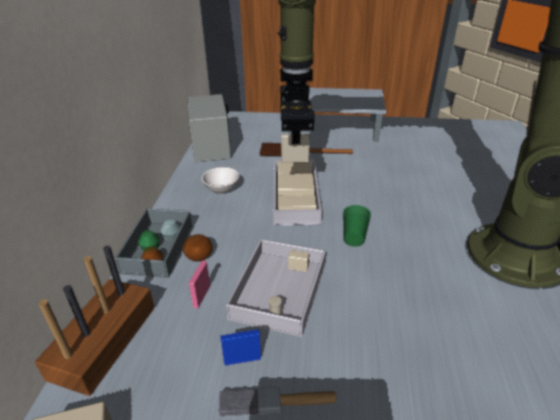

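Spacer is held upright above the wide gap, between the middle tile (right edge near column 266) and the slim tile (left edge near 284). Enlarging to measure.

```bash
python3 - <<'E'
import cv2
a=cv2.imread("pics/w2.png")
cv2.imwrite("pics/w2c.png",cv2.resize(a[105:255,40:240],None,fx=4,fy=4,interpolation=cv2.INTER_CUBIC))
cv2.imwrite("pics/w2d.png",cv2.resize(a[105:255,230:380],None,fx=4,fy=4,interpolation=cv2.INTER_CUBIC))
E
```

```text
(no output)
```

View pics/w2c.png

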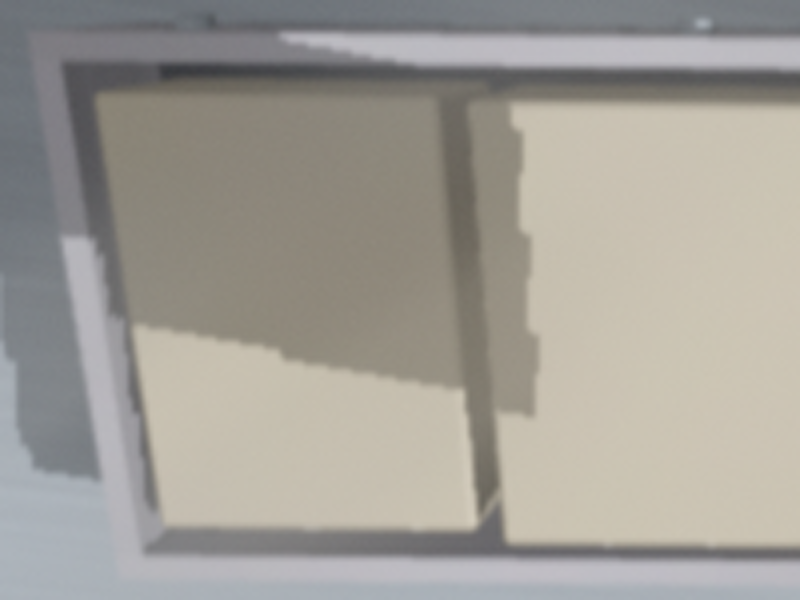

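View pics/w2d.png

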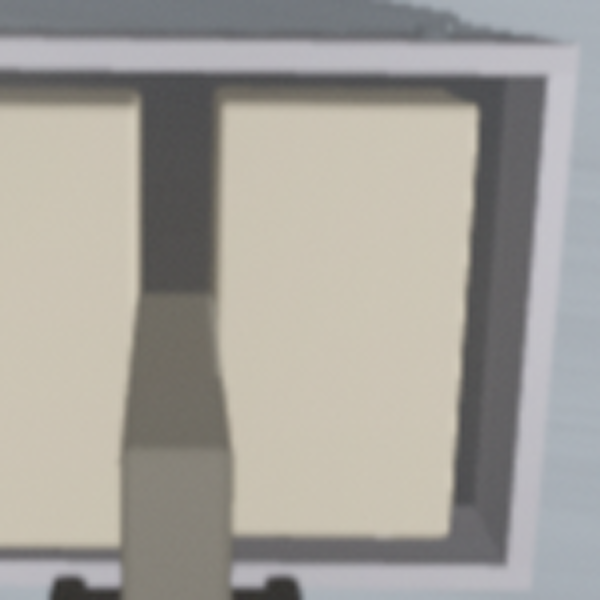

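```bash
python3 - <<'E'
from h import *
import json
from scipy.optimize import least_squares
np.set_printoptions(precision=4,suppress=True)
p={k:np.array(v) for k,v in json.load(open("w2.json")).items()}
c=lambda u,v:(40+(u+.5)/4-.5,105+(v+.5)/4-.5)
d=lambda u,v:(230+(u+.5)/4-.5,105+(v+.5)/4-.5)
# image up = toward -x(robot). tile frame: x,y rel to mid tile centre
obs=[(c(97,94),(-.05,-.127,.046)),(c(438,96),(-.05,-.053,.046)),(c(476,527),(.05,-.053,.046)),(c(163,527),(.05,-.127,.046)),
(c(470,100),(-.05,-.045,.054)),(c(507,543),(.05,-.045,.054)),(d(139,101),(-.05,.045,.054)),
(d(220,101),(-.05,.062,.046)),(d(478,103),(-.05,.118,.046)),(d(449,537),(.05,.118,.046)),(d(234,537),(.05,.062,.046))]
W=lambda q,l:(q[0]+np.cos(q[2])*l[0]-np.sin(q[2])*l[1],q[1]+np.sin(q[2])*l[0]+np.cos(q[2])*l[1],l[2])
f=lambda q:np.concatenate([proj("wrist",W(q,l),p)-np.array(u) for u,l in obs])
s=least_squares(f,[.553,-.2,.13]);q=s.x;print(q,np.degrees(q[2]),s.fun.reshape(-1,2))
g=np.array(W(q,(0,.0535,0)))[:2];print("gap",g)
# held spacer end face edges
o=get_obs()
for z,L in [(.200+.0194-.075,[d(139,295),d(212,295)]),(.2197,[d(124,448),d(230,448)])]:
    P=np.array([ray("wrist",u,z,p) for u in L]);print(z,P.tolist(),np.linalg.norm(P[1]-P[0]))
    m=P.mean(0)[:2]-o['tool_pos'][:2];th=np.radians(o['tool_rot'][2]);print("in tool xy",m@[np.cos(th),np.sin(th)],m@[np.sin(th),-np.cos(th)])
dx=g-o['tool_pos'][:2];print("tx,ty",dx@[np.cos(th),np.sin(th)],dx@[np.sin(th),-np.cos(th)],"yaw",o['tool_rot'][2])
E
```

```text
[ 0.5489 -0.1981  0.1268] 7.265153387016346 [[-0.6464 -0.3397]
 [ 1.0209 -0.1817]
 [ 1.4844  1.1347]
 [ 0.426   0.62  ]
 [-0.4442 -0.2483]
 [-0.0874  0.475 ]
 [ 0.4502  0.3194]
 [ 0.2985 -0.4115]
 [ 1.299  -0.4156]
 [ 1.0251 -0.1792]
 [-5.0132 -0.5671]]
gap [ 0.5421 -0.145 ]
0.14440000000000003 [[0.5138547835867022, -0.15554400276197475, 0.14440000000000003], [0.5123588646658894, -0.14445048264357213, 0.14440000000000003]] 0.011193925229116431
in tool xy 0.03348774818602825 0.0007486330013290617
0.2197 [[0.5131397811474339, -0.15551741845424977, 0.2197], [0.5116696780985837, -0.14460198591175646, 0.2197]] 0.011013985226245788
in tool xy 0.03419191039602275 0.0007801522055090474
tx,ty 0.004095250200828149 0.0018163808618392474 yaw -172.3533345009606
```

```bash
python3 - <<'E'
from h import *
import json
from scipy.optimize import least_squares
np.set_printoptions(precision=4,suppress=True)
p={k:np.array(v) for k,v in json.load(open("w2.json")).items()}
c=lambda u,v:(40+(u+.5)/4-.5,105+(v+.5)/4-.5)
d=lambda u,v:(230+(u+.5)/4-.5,105+(v+.5)/4-.5)
obs=[(c(97,94),(-.05,-.127,.046)),(c(438,96),(-.05,-.053,.046)),(c(476,527),(.05,-.053,.046)),(c(163,527),(.05,-.127,.046)),
(c(470,100),(-.05,-.045,.054)),(c(507,543),(.05,-.045,.054)),(d(139,101),(-.05,.045,.054)),
(d(220,101),(-.05,.062,.046)),(d(478,103),(-.05,.118,.046)),(d(449,537),(.05,.118,.046))]
W=lambda q,l:(q[0]+np.cos(q[2])*l[0]-np.sin(q[2])*l[1],q[1]+np.sin(q[2])*l[0]+np.cos(q[2])*l[1],l[2])
f=lambda q:np.concatenate([proj("wrist",W(q,l),p)-np.array(u) for u,l in obs])
s=least_squares(f,[.553,-.2,.13]);q=s.x;print(q,np.degrees(q[2]),s.fun.reshape(-1,2))
sp=np.array([.5130,-.1500])+0  # end face bottom mid
r=sp-q[:2];print("endface in tile frame",np.cos(q[2])*r[0]+np.sin(q[2])*r[1],-np.sin(q[2])*r[0]+np.cos(q[2])*r[1])
o=get_obs();th=np.radians(o['tool_rot'][2])
g=np.array(W(q,(0,.0535,0)))[:2];dx=g-o['tool_pos'][:2];print(g,"tx,ty",dx@[np.cos(th),np.sin(th)],dx@[np.sin(th),-np.cos(th)],"yaw",o['tool_rot'][2])
E
```

```text
[ 0.5489 -0.1985  0.1246] 7.137463687980864 [[-1.0712 -0.6725]
 [ 0.6376 -0.3169]
 [ 0.8968  1.0204]
 [-0.1966  0.3412]
 [-0.8346 -0.3649]
 [-0.6862  0.3766]
 [ 0.0702  0.4481]
 [-0.0749 -0.2407]
 [ 0.9065 -0.0965]
 [ 0.4309  0.0851]]
endface in tile frame -0.029615614432298275 0.05260934027190135
[ 0.5423 -0.1454] tx,ty 0.003971628991971176 0.001387541337042726 yaw -172.3533345009606
```

```bash
python3 -m handwheel '[[0.005,0.0045,0.0008,0.01,0.009],[0.005,0.0045,0.0008,0.03,0.009],[0.005,0.0045,0.0008,0.05,0.009],[0.005,0.0045,0.0008,0.07,0.009],[0.005,0.0045,0.0008,0.08,0.009],[0.005,0.0045,0.0008,0.082,0.009],[0.005,0.0045,0.0008,0.082,0.009],[0.005,0.0045,0.0008,0.082,0.009]]'
python3 - <<'E'
from h import *
import cv2,json
o=get_obs();print(o['time_s'],o['tool_pos'],o['tool_rot'])
p=camera_params("wrist");a=read_camera("wrist");cv2.imwrite("pics/w3.png",cv2.resize(a[20:260,180:380],None,fx=2.4,fy=2.4,interpolation=cv2.INTER_CUBIC))
json.dump({k:v.tolist() for k,v in p.items()},open("w3.json","w"))
E
```

```text
time_s: 6.55
tool_pos: [0.5423, -0.1478, 0.1196]
tool_rot: [-180.0, 0.1, -173.0]
force: [-0.2, 0.0, -1.6]
grip_width: 0.0118
6.55 [ 0.54231681 -0.14777775  0.11962835] [-1.79960760e+02  1.01523182e-01 -1.72998766e+02]
```

View pics/w3.png

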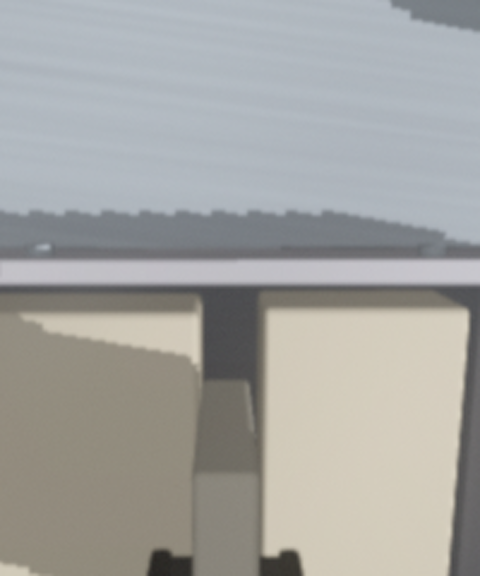

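The spacer's bottom edge is at columns 200-248 of the crop and the gap at 203-262, so it sits slightly toward the middle tile. Computing the correction.

```bash
python3 - <<'E'
from h import *
import json
p={k:np.array(v) for k,v in json.load(open("w3.json")).items()}
d=lambda u,v:(180+(u+.5)/2.4-.5,20+(v+.5)/2.4-.5)
R=lambda u,v,z:ray("wrist",d(u,v),z,p)[:2]
yaw=np.radians(7.1);ex=np.array([np.cos(yaw),np.sin(yaw)]);ey=np.array([-np.sin(yaw),np.cos(yaw)])
m=R(203,309,.054);s=R(262,307,.046)
zb=.1196+.0194-.075
a,b=R(200,381,zb),R(248,381,zb)
print("mid corner",m,"slim",s,"gap w",(s-m)@ey,"dx",(s-m)@ex)
g=(m+s)/2; c=(a+b)/2
print("spacer w",(b-a)@ey,"lateral need",(g-c)@ey,"x: endface from tile corner",(c-g)@ex,"want 15")
t1,t2=R(193,471,.139),R(257,471,.139);ct=(t1+t2)/2;print("top edge lateral",(g-ct)@ey,(ct-g)@ex)
E
```

```text
mid corner [ 0.49310653 -0.15945149] slim [ 0.49178836 -0.14380519] gap w 0.015689250099945064 dx 0.000625841294832999
spacer w 0.012250719152507139 lateral need 0.00238770095062868 x: endface from tile corner 0.01657954737382179 want 15
top edge lateral 0.0021234725287103814 0.015453268785084701
```

```bash
python3 -m handwheel '[[0.005,0,0.0022,0,0],[0.005,0,0.0022,0,0],[0.005,0,0.0022,0.006,0],[0.005,0,0.0022,0.012,0],[0.005,0,0.0022,0.018,0],[0.005,0,0.0022,0.018,0],[0.005,0,0.0022,0.018,0]]'
python3 - <<'E'
from h import *
import cv2,json
o=get_obs();print(o['time_s'],o['tool_pos'],o['force'],o['wrist_torque'])
a=read_camera("wrist");cv2.imwrite("pics/w4.png",cv2.resize(a[20:260,180:380],None,fx=2.4,fy=2.4,interpolation=cv2.INTER_CUBIC))
E
```

```text
time_s: 7.3
tool_pos: [0.5411, -0.1455, 0.1001]
tool_rot: [180.0, -0.0, -173.0]
force: [0.7, -0.2, -2.2]
grip_width: 0.0121
7.3 [ 0.54107105 -0.14547284  0.10013784] [ 0.73944933 -0.17237675 -2.15736509] [ 0.14031133 -0.07161762 -0.03573193]
```

View pics/w4.png

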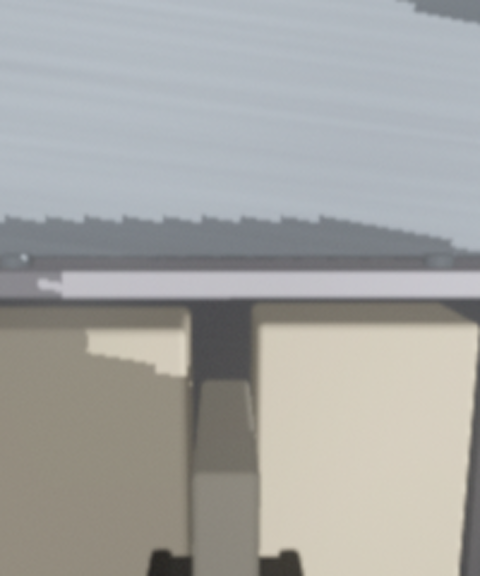

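It is entering centred (spacer bottom 200-248, gap 191-254) with no contact force. Lowering on.

```bash
python3 -m handwheel '[[0.005,0,0,0.008,0],[0.005,0,0,0.016,0],[0.005,0,0,0.024,0],[0.005,0,0,0.030,0],[0.005,0,0,0.034,0],[0.005,0,0,0.036,0],[0.005,0,0,0.036,0],[0.005,0,0,0.036,0]]'; python3 -m handwheel '[[0.005,0,0,0.001,0],[0.005,0,0,0.002,0],[0.005,0,0,0.002,0],[0.005,0,0,0.002,0]]'
```

```text
time_s: 8.15
tool_pos: [0.5415, -0.1455, 0.0648]
tool_rot: [-180.0, 0.0, -173.0]
force: [0.3, -0.5, -1.0]
grip_width: 0.0118
time_s: 8.55
tool_pos: [0.5413, -0.1455, 0.0626]
tool_rot: [-180.0, 0.0, -173.0]
force: [0.1, -0.8, -1.3]
grip_width: 0.012
```

```bash
python3 -m handwheel '[[0.005,0,0,0.001,0],[0.005,0,0,0.001,0],[0.005,0,0,0.001,0]]'; python3 -m handwheel '[[0.005,0,0,0.001,0],[0.005,0,0,0.001,0],[0.005,0,0,0.001,0]]'
python3 - <<'E'
from h import *
import cv2
a=read_camera("wrist");cv2.imwrite("pics/w5.png",cv2.resize(a[20:260,180:380],None,fx=2.4,fy=2.4,interpolation=cv2.INTER_CUBIC))
E
```

```text
time_s: 8.85
tool_pos: [0.5413, -0.1455, 0.0616]
tool_rot: [-180.0, 0.0, -173.0]
force: [0.2, 0.6, -1.6]
grip_width: 0.0119
time_s: 9.15
tool_pos: [0.5414, -0.1456, 0.0615]
tool_rot: [-180.0, 0.0, -173.0]
force: [-2.4, 0.6, 5.1]
grip_width: 0.012
```

View pics/w5.png

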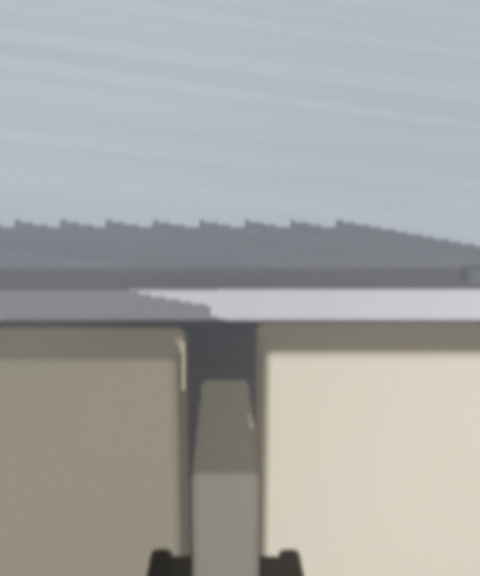

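Floor contact came at the expected height (0.0615, +6 N). Releasing and rising.

```bash
python3 -m handwheel '[[0.005,0,0,-0.0008,0],[0.012,0,0,-0.0008,0],[0.014,0,0,-0.0008,0],[0.018,0,0,-0.0008,0],[0.024,0,0,-0.0008,0],[0.032,0,0,-0.0008,0],[0.036,0,0,-0.0008,0],[0.036,0,0,-0.0008,0]]'; python3 -m handwheel '[[0.036,0,0,-0.01,0],[0.036,0,0,-0.025,0],[0.036,0,0,-0.045,0],[0.036,0,0,-0.065,0],[0.036,0,0,-0.085,0],[0.036,0,0,-0.085,0],[0.036,0,0,-0.085,0]]'
python3 - <<'E'
from h import *
import cv2,json
print(get_obs()['time_s'],get_obs()['tool_pos'])
p=camera_params("wrist");json.dump({k:v.tolist() for k,v in p.items()},open("w6.json","w"))
a=read_camera("wrist");cv2.imwrite("pics/w6.png",a)
a=read_camera("side");cv2.imwrite("pics/s6.png",cv2.resize(a[110:240,240:350],None,fx=4.5,fy=4.5,interpolation=cv2.INTER_CUBIC))
E
```

```text
time_s: 10.0
tool_pos: [0.5414, -0.1455, 0.0614]
tool_rot: [-180.0, 0.0, -173.0]
force: [-0.4, -0.5, -0.1]
grip_width: 0.0343
time_s: 10.7
tool_pos: [0.5418, -0.1456, 0.1475]
tool_rot: [-180.0, 0.1, -173.0]
force: [-0.5, 0.7, 0.5]
grip_width: 0.0359
10.7 [ 0.54183275 -0.14559181  0.14754011]
```

View pics/w6.png

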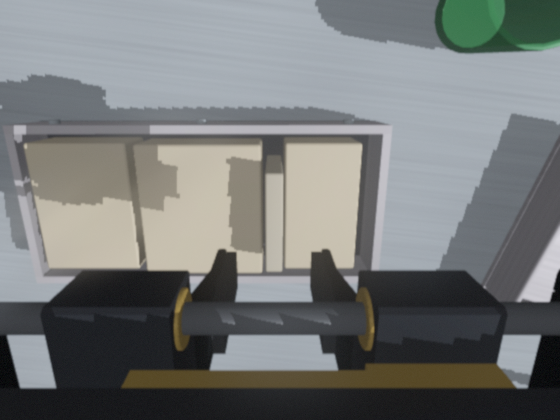

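View pics/s6.png

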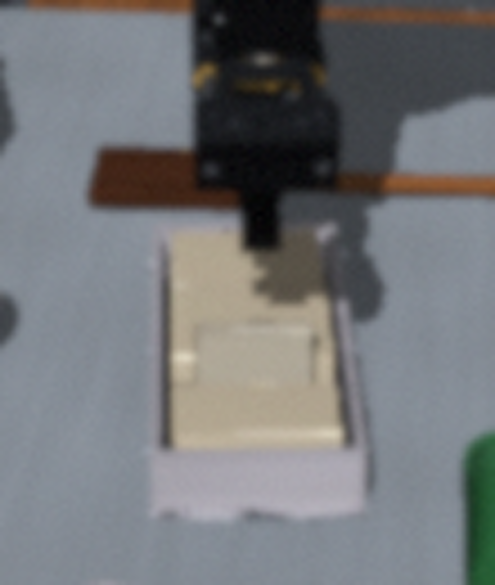

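The spacer stands upright in the wide gap, top face around wrist (275,213). Checking its along-gap position and working out the move to the tile centre.

```bash
python3 - <<'E'
import cv2
a=cv2.imread("pics/w6.png")
cv2.imwrite("pics/w6c.png",cv2.resize(a[120:285,190:310],None,fx=3.6,fy=3.6,interpolation=cv2.INTER_CUBIC))
from h import *
o=get_obs();th=np.radians(o['tool_rot'][2])
y=np.radians(7.1)
for name,t in [("fit centre",np.array([.5489,-.1985])),("from gap TCP",np.array([.5414,-.1456])-.0535*np.array([-np.sin(y),np.cos(y)]))]:
    dx=t-o['tool_pos'][:2];print(name,t,dx@[np.cos(th),np.sin(th)],dx@[np.sin(th),-np.cos(th)])
E
```

```text
fit centre [ 0.5489 -0.1985] -0.001596753372203437 -0.05372848148449894
from gap TCP [ 0.54801268 -0.19868976] -0.0006929194656503696 -0.05380867607214649
```

View pics/w6c.png

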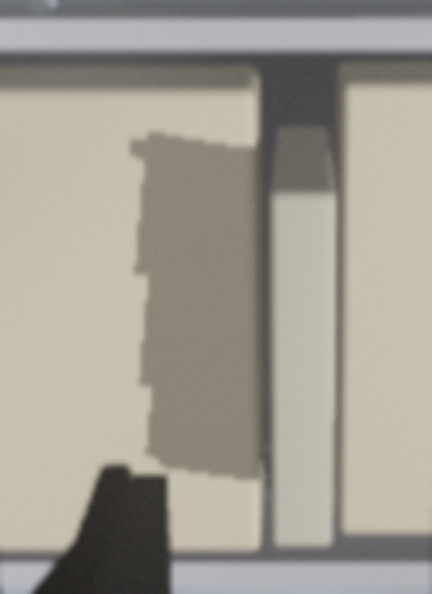

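```bash
python3 - <<'E'
from h import *
import json
p={k:np.array(v) for k,v in json.load(open("w6.json")).items()}
R=lambda u,v,z:ray("wrist",(190+(u+.5)/3.6-.5,120+(v+.5)/3.6-.5),z,p)[:2]
y=np.radians(7.1);ex=np.array([np.cos(y),np.sin(y)]);ey=np.array([-np.sin(y),np.cos(y)])
S=np.array([R(272,192,.081),R(335,192,.081),R(332,545,.081),R(273,545,.081)]);c=S.mean(0)
A=R(257,88,.054);B=R(262,551,.054)
d=S[2]+S[3]-S[0]-S[1]
print(c,"len",np.linalg.norm(d)/2,"yaw",np.degrees(np.arctan2(d[1],d[0])),"tile len",np.linalg.norm(B-A))
m=(A+B)/2;print("spacer rel tile x",(c-m)@ex,"y",(c-m)@ey+.045)
E
python3 -m handwheel '[[0.0,-0.001,-0.015,0,0],[0.0,-0.001,-0.035,0,0],[0.0,-0.001,-0.055,0,0],[0.0,-0.001,-0.058,0,0],[0.0,-0.001,-0.058,0.02,0],[0.0,-0.001,-0.058,0.04,0],[0.0,-0.001,-0.058,0.06,0],[0.0,-0.001,-0.058,0.075,0],[0.0,-0.001,-0.058,0.085,0],[0.0,-0.001,-0.058,0.087,0],[0.0,-0.001,-0.058,0.087,0],[0.0,-0.001,-0.058,0.087,0]]'
```

```text
[ 0.54206739 -0.14516373] len 0.06957921479758976 yaw 6.906487869765633 tile len 0.0997485898904023
spacer rel tile x -0.0002604353429828698 y 0.05388680625047712
time_s: 12.0
tool_pos: [0.5501, -0.2032, 0.0603]
tool_rot: [-180.0, 0.1, -173.0]
force: [-0.3, -0.2, -0.2]
grip_width: 0.0007
```

Spacer measures x -0.3 mm, y 53.9 mm, yaw 6.9°, so well placed. Pressing.

```bash
python3 -m handwheel '[[0.0,0,0,0.004,0],[0.0,0,0,0.006,0],[0.0,0,0,0.008,0],[0.0,0,0,0.010,0],[0.0,0,0,0.012,0],[0.0,0,0,0.0135,0],[0.0,0,0,0.0135,0],[0.0,0,0,0.0135,0]]' ; python3 -m handwheel '[[0.0,0,0,0.001,0],[0.0,0,0,0.001,0],[0.0,0,0,0.001,0]]'; python3 -m handwheel '[[0.0,0,0,0.001,0],[0.0,0,0,0.001,0],[0.0,0,0,0.001,0]]'
```

```text
time_s: 12.8
tool_pos: [0.5499, -0.2031, 0.0475]
tool_rot: [-180.0, 0.1, -173.0]
force: [-1.5, -0.2, 8.1]
grip_width: 0.0004
time_s: 13.1
tool_pos: [0.5499, -0.2031, 0.0466]
tool_rot: [-180.0, 0.1, -173.0]
force: [-4.3, 1.2, 9.7]
grip_width: 0.0004
time_s: 13.4
tool_pos: [0.5499, -0.2031, 0.0464]
tool_rot: [-180.0, 0.1, -173.0]
force: [-4.5, 0.4, 14.2]
grip_width: 0.0001
```

```bash
python3 -m handwheel '[[0.0,0,0,0.001,0],[0.0,0,0,0.001,0],[0.0,0,0,0.001,0],[0.0,0,0,0.001,0],[0.0,0,0,0.001,0],[0.0,0,0,0.001,0]]'
python3 - <<'E'
from h import *
import cv2
a=read_camera("scene");cv2.imwrite("pics/e1.png",cv2.resize(a[130:400,80:430],None,fx=2.2,fy=2.2,interpolation=cv2.INTER_CUBIC))
a=read_camera("side");cv2.imwrite("pics/e2.png",cv2.resize(a[110:350,150:390],None,fx=2.4,fy=2.4,interpolation=cv2.INTER_CUBIC))
a=read_camera("wrist");cv2.imwrite("pics/e3.png",a)
o=get_obs();print(o['time_s'],o['tool_pos'],o['force'])
E
```

```text
time_s: 14.0
tool_pos: [0.5499, -0.2031, 0.0464]
tool_rot: [-180.0, 0.1, -173.0]
force: [-6.9, 1.9, 19.7]
grip_width: 0.0003
14.15 [ 0.54994171 -0.20312787  0.04637416] [-7.13153268  3.07673909 18.46263498]
```

View pics/e1.png

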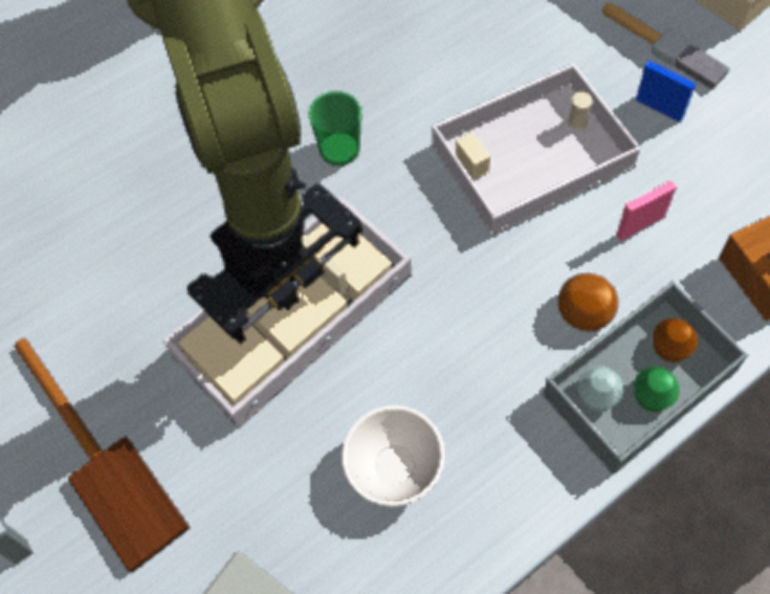

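View pics/e2.png

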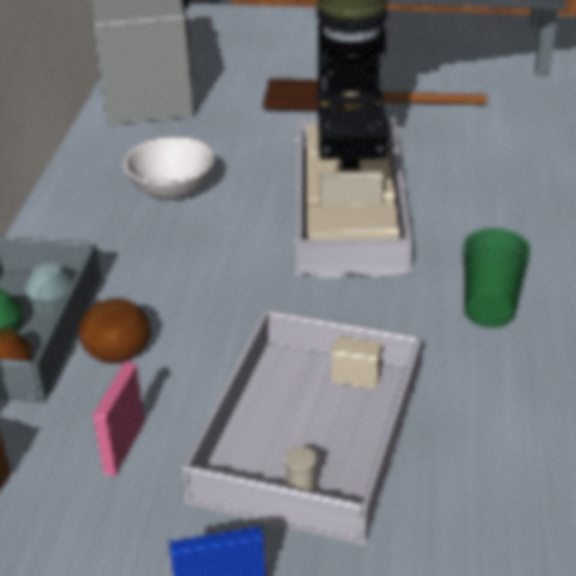

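View pics/e3.png

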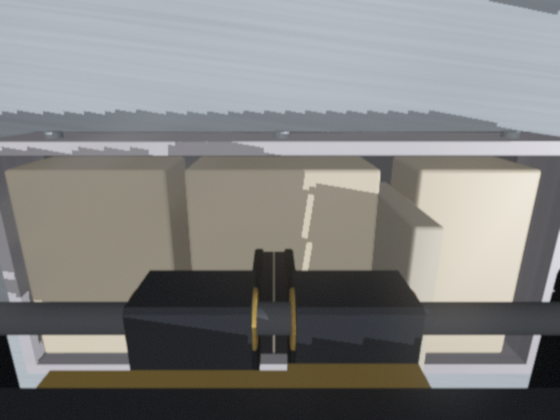

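```bash
python3 - <<'E'
from h import *
y=np.radians(7.0);ex=np.array([np.cos(y),np.sin(y)]);ey=np.array([-np.sin(y),np.cos(y)])
c=np.array([.5421,-.1452])
for z in (.046,.081):
  for s in (-1,1):
    q=c-.035*ex+s*.006*ey; print(z,s,proj("wrist",[*q,z]))
E
```

```text
0.046 -1 [385.61177055 200.02258847]
0.046 1 [411.36138867 200.03953431]
0.081 -1 [413.04463731 226.02277524]
0.081 1 [445.09456728 226.04385547]
```

```bash
python3 - <<'E'
import cv2
a=cv2.imread("pics/e3.png")
cv2.imwrite("pics/e3c.png",cv2.resize(a[150:310,350:470],None,fx=3.6,fy=3.6,interpolation=cv2.INTER_CUBIC))
E
```

```text
(no output)
```

View pics/e3c.png

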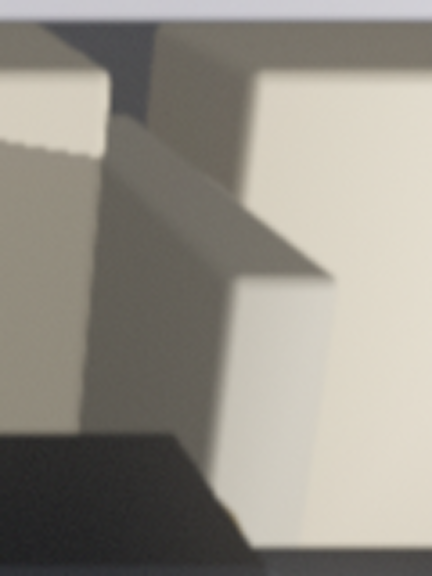

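The top-edge corners appear at (415,227) and (442,227), against predictions of (413,226) and (445,226) for an upright spacer. It is untouched and upright, and the press is firm at z = 0.0464 with about 19 N. Handing in.

```bash
python3 -c "
from cell import *
print(sign_off()); o=get_obs(); print(o['time_s'],o['tool_pos'],o['force'])"
```

```text
the job is handed in; nothing more can be done
None
the job is handed in; nothing more can be done
```

I lifted the grey-cream spacer out of the bin, set it on edge in the 17 mm gap on the slim-tile (+y) side, and let go of it. I then pressed the middle tile down with closed fingers and handed in at about 14.2 s, still pressing. No verdict was given.

**Spacer:** After release it measured 0.3 mm from mid-gap along x and 53.9 mm across in y. Its yaw was 6.9° against the frame's 7.1°. Just before hand-in its top corners were within about 3 pixels of where an upright spacer should show, and the fingers were clear of it.

**Tile:** The finger ends stopped at z = 0.0464 m, against 0.046 m for flush, with about 19 N upward. Pressing 1 mm further raised only the force. There was also a sideways force of about 7 N.

**Bystanders:** None of those visible in the last pictures looked moved. I judged this by eye and did not measure it, and the brush and paperweight were not looked at separately.

**Disagreements:** One lateral correction fell about 2 mm short because the arm had not settled when I measured, and I corrected it before the spacer entered the gap. In that same picture the 17 mm gap measured 15.7 mm. The first frame position from the scene camera was also 3–4 mm off from the wrist camera, so I used the wrist camera.

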